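# Tip the tall tea-light post up onto its foot

### The job

Two turned wooden tea-light posts are lying on the craft table. Stand the taller one upright on its square foot: raise its round head end while the foot stays down on the table and tips over its own edge, without carrying the post through the air, and let go so that it stands by itself about where its foot lay. Leave the shorter post lying as it is.

Things in the scene. Friction and masses are not known exactly. Their poses are not given: they have to be found in the camera images.
- tall_post: the taller post: brown wood, 160 mm long, about 0.2 kg, lying on its side, axis level, head towards +y within 0.5 rad. Square foot block 44 x 44 mm, 22 mm thick, resting on a flat side; round shaft about 24 mm thick; round head. Origin: centre of the foot's underside (its outer end face), 22 mm above the table. +x runs along the axis from foot to head (up when it stands); z is up while it lies
- tall_post_head (a point): the middle of the taller post's head, on the axis 142 mm from the foot's underside. The head is a plain round drum 44 mm in diameter and 36 mm long, the post's free end, with a flat brass-rimmed dark disc on its end face
- tall_post_edge (a point): the middle of the lower edge of the taller post's foot, 22 mm below the centre of the foot's underside while it lies: the edge touching the table on which the post tips up
- short_post: the shorter post of the same make and wood, 100 mm long, otherwise the same foot, head and axes; also lying on its side. To be left alone

How it is judged:
On the way:
1. the tall post's head is raised to more than 35 degrees with its foot down (angle between tall_post's own x axis and vertical below 0.96 rad and height (world z) of tall_post below 0.06 m), for 0.1 s.
At the end, for the whole second after the job is handed in: the tall post stands at rest on the table on its square foot, head up, within 10 degrees of upright, the centre of its foot within 100 mm of where it lay; the short post still lies on its side (angle between tall_post's own x axis and vertical below 0.175 rad and height (world z) of tall_post below 0.008 m and distance of tall_post from where it was at the start of the episode below 0.1 m and linear speed of tall_post below 0.02 m/s and angle between short_post's own x axis and vertical above 1.4 rad); the robot touches nothing.
It fails at once if the tall post's foot is lifted clear of the table (its centre over 60 mm high) (height (world z) of tall_post above 0.06 m).
It fails at once if the short post is displaced by more than 30 mm (distance of short_post from where it was at the start of the episode above 0.03 m).
It also fails if it takes over 40 s, if anything falls off the work surface, if the arm or the gripper's body presses on something with over 40 N, if the wrist force passes 120 N, or if a joint passes its speed limit or range.

### The arm

A 7-joint arm with a two-finger parallel gripper is mounted at the origin on a cart in front of the work surface, level with it; the furniture and walls round the work are solid. World frame = base frame: x ahead of the robot, y to its left, z up, the work surface at z = 0. Lengths are in m, angles in rad, forces in N, time in s.
With the tool pointing down it reaches from about 0.4 to 0.85 m from the base axis. Payload 10.4 kg.
Tool frame: the origin (TCP) lies midway between the tips of the shut fingers; the grasp point (between the pads) lies 19 mm behind it; z points along the fingers, y is the direction in which the jaws open and shut (so a half turn about z gives the same grasp; the last joint's range is limited). The gripper opens to 85 mm and grips with 20 to 120 N. Pads are 22 mm wide; open, the fingers measure 114 mm over their backs; the gripper's body (76 mm by 85 mm) begins 54 mm behind the grasp point. The pads swing forward as they close: fully open they stand 13 mm farther back than shut.
Start: joints at [-0.023, 0.332, -0.065, 1.46, 0.022, 1.35, -0.088], TCP at [0.625, 0, 0.231] pointing down, gripper open.
Joint ranges: [-2.6, 2.6], [-0.5, 2.12], [-1.47, 1.34], [0.16, 2.42], [-1.27, 4.41], [0.06, 2.06], [-2.6, 2.6]. Speed limits (rad/s): [2.22, 2.22, 2.79, 2.79, 3.14, 3.14, 3.14].

### API

Orientations are given as a rotation vector (axis times angle).
In Python, from station import ctrl gives the robot as it stands.
- The arm moves only by the tool step_arm, never from a script. Its argument "deltas" is one flat list of numbers, 6 for each row, row after row: the shift along the world's x, y, z in cm, then the turn, a rotation vector about the world's x, y, z in degrees. In form: [dx, dy, dz, wx, wy, wz, dx, dy, dz, wx, wy, wz, ...]. A call has 1 to 8 rows; each row is the pose to reach, as a shift and turn from the pose measured when the call began; what a row does not reach only later rows make up. A row lasts 1/10 s, in which the tool goes at most 50 mm and 8.59 degrees, less where a joint would pass 70% of its speed; a pose out of reach is approached as far as the arm can. A call with a gripper value outside its range is refused whole. "hand" is the closure, from 0 (fully open) to 1 (shut), set as the call begins (left out, the last holds). The fingers move at their own pace and stop on an object; "grip_force" is the grip in N (left out, the last holds). Time passes only in rows, so rows that repeat a pose let the fingers close. It gives the time, the measured TCP pose, the force and the opening at its end, in the units of the state.
- ctrl.get_state(): the state, without advancing time (a new reading comes with each control period).
- ctrl.get_image(name): name is "scene" or "side" or "wrist"; returns a dict with "image" (420x560x3 uint8, blue, green, red), "depth" (420x560 float32, m along the optical axis (not along the pixel's ray), 0 where there is no reading), "mtx" (3x3 intrinsics, pixels), "k1" (the pictures are not rectified: a ray, as slopes to the right and down, at radius r is drawn at 1 + k1 r^2 times it, then the intrinsics apply), "eye" and "orientation" of the camera in the world. Camera axes: x right, y down, z forward; pixel columns grow to the right and rows downward; lengths in m; the calibration is good to about 2 mm. A picture is of the moment at which its call begins.
- ctrl.finish_job(): hands the job in, once; it reports no verdict.
The state is a dict: "time": time; "joint_pos": joint angles; "joint_velocities": joint speeds; "joint_torque": joint torques, N m; "tool_pos": TCP position; "ee_rot": TCP orientation; "wrist_force": force on the tool from outside, world axes, zero at the start; "torque": the same for the moment, N m; "gripper_width": opening from 0.0 (shut) to 1.0 (fully open).
Only numpy, scipy, OpenCV 4.12 (cv2) and the standard library are available. Lean on these libraries where they do the work, as an engineer would, in place of code of your own. Each camera call takes 0.05 s, during which the arm holds its last target.

## Working session

There is one attempt and no reset: what is moved stays moved. The work goes in short steps, Python scripts to look and compute and a tool call to move; the robot and the scene stay as the last step left them, time stands still between calls to the robot, and variables do not carry over. Pictures are saved under pics/ and viewed, and the job is handed in when it is done.

Besides the shell and the picture viewer there is one more tool, called after "Emit:" as name(argument=value, ...) on one line, values as JSON. step_arm: Moves the arm, as the interface text tells. Its arguments: {"type":"object","properties":{"deltas":{"type":"array","items":{"type":"number"}},"hand":{"type":"number"},"grip_force":{"type":"number"}},"required":["deltas"]}

```bash
ls; mkdir -p pics; python3 - <<'E'
from station import ctrl
import cv2,numpy as np
s=ctrl.get_state();print(s)
for n in("scene","side","wrist"):
    d=ctrl.get_image(n);cv2.imwrite(f"pics/{n}0.png",d["image"]);print(n,d["mtx"],d["k1"],d["eye"],d["orientation"],(d["depth"]>0).mean())
E
```

```text
pics
{'time': 0.0, 'joint_pos': array([-0.0225429 ,  0.33295931, -0.06472186,  1.4609396 ,  0.02160253,
        1.34994387, -0.088487  ]), 'joint_velocities': array([ 4.45524078e-04, -1.51916623e-03,  3.95552293e-05, -1.22881443e-03,
       -6.64724149e-05, -2.35872521e-03, -2.35344896e-03]), 'joint_torque': array([ 4.98105128e-04, -6.25449800e+01,  4.97091911e-02, -3.91610491e+01,
        1.63588714e-02,  9.83294769e-03, -6.01235030e-06]), 'tool_pos': array([ 6.24606991e-01, -3.02425890e-05,  2.30462231e-01]), 'ee_rot': array([-2.22070045e+00, -2.22069620e+00,  1.79889097e-03]), 'wrist_force': array([-0.03353482, -0.36097481, -0.34087774]), 'torque': array([-0.01745197, -0.00656944, -0.01895725]), 'gripper_width': 1.0038769802593912}
scene [[491.03000573   0.         281.99103962]
 [  0.         491.03000573 211.95201104]
 [  0.           0.           1.        ]] -0.16137770923063469 [ 0.0249866  -0.57945449  0.57633291] [-2.06548955  0.80114321 -0.44604993] 0.9960246598639456
side [[392.95627735   0.         282.05380193]
 [  0.         392.95627735 212.51988815]
 [  0.           0.           1.        ]] -0.09045231003820275 [0.34479519 0.6444932  0.52350788] [-0.37765777  2.60985557 -1.40932751] 0.9958035714285715
wrist [[297.21866097   0.         276.22818555]
 [  0.         297.21866097 207.02952854]
 [  0.           0.           1.        ]] -0.009163478839184468 [0.62492494 0.08257196 0.37333089] [ 2.81380201e+00  1.02006287e-03 -2.46293097e-04] 0.9962244897959184
```

View pics/scene0.png

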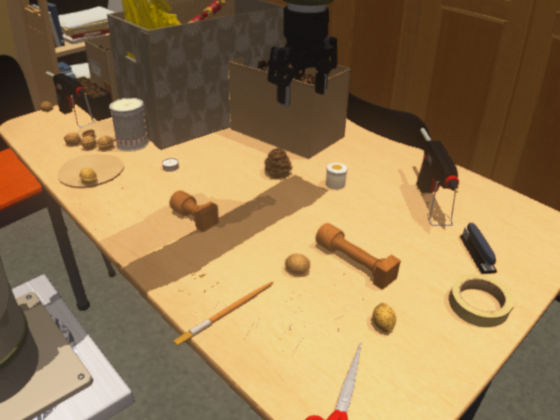

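View pics/side0.png

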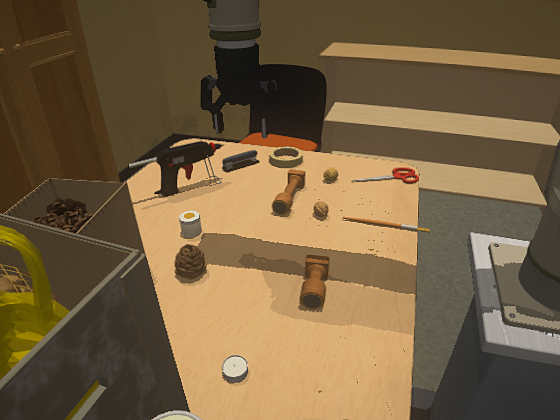

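View pics/wrist0.png

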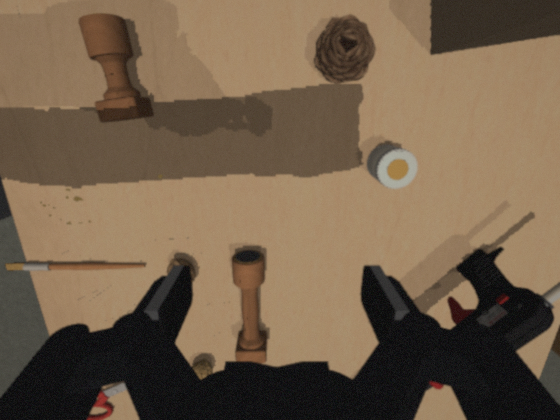

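The scene view shows the tall post with its head at about (328,237) and foot at (388,268). The short post is at (180–215, 200–220). In the wrist view the tall post's head is at (248,265) and its foot at (252,347). Next I'll measure it from the depth images.

```bash
cat > h.py <<'E'
import numpy as np,cv2
from scipy.spatial.transform import Rotation as R
from station import ctrl
def cloud(n,save=None):
    d=ctrl.get_image(n)
    if save: cv2.imwrite(save,d["image"])
    h,w=d["depth"].shape
    uv=np.stack(np.meshgrid(np.arange(w),np.arange(h)),-1).reshape(-1,1,2).astype(np.float64)
    p=cv2.undistortPoints(uv,d["mtx"],np.array([d["k1"],0,0,0,0.]))[:,0]
    z=d["depth"].reshape(-1,1)
    P=np.hstack([p*z,z])@R.from_rotvec(d["orientation"]).as_matrix().T+d["eye"]
    return d["image"],P.reshape(h,w,3),d["depth"]>0
E
python3 - <<'E'
from h import *
seeds={"scene":[(330,240),(385,270),(183,202),(205,215),(297,264),(384,318)],"side":[(283,205),(297,178),(313,295),(318,262)],"wrist":[(248,270),(251,345),(105,40),(120,105),(203,370),(182,262)]}
for n in seeds:
    im,P,ok=cloud(n)
    hsv=cv2.cvtColor(im,cv2.COLOR_BGR2HSV)
    print(n)
    for u,v in seeds[n]: print((u,v),P[v,u].round(3),hsv[v,u])
    m=ok&(P[...,2]>0.006)&(P[...,2]<0.06)&(P[...,0]>.35)&(P[...,0]<.9)&(np.abs(P[...,1])<.4)&(hsv[...,0]<16)&(hsv[...,1]>120)
    k,l,st,c=cv2.connectedComponentsWithStats(m.astype(np.uint8))
    for i in range(1,k):
        if st[i,4]>250:
            Q=P[l==i];Q2=Q[:,:2]
            rc=cv2.minAreaRect(Q2.astype(np.float32))
            print(i,st[i],rc,"z99",np.percentile(Q[:,2],99).round(4))
E
```

```text
scene
(330, 240) [ 0.567 -0.142  0.036] [ 14 181 156]
(385, 270) [ 0.567 -0.264  0.045] [ 13 186 174]
(183, 202) [0.437 0.131 0.038] [ 13 173 131]
(205, 215) [0.444 0.067 0.037] [ 14 165  96]
(297, 264) [ 0.484 -0.143  0.028] [ 16 160 196]
(384, 318) [ 0.494 -0.321  0.029] [ 18 173 195]
1 [230 110 103  44 966] ((0.788613498210907, 0.2512176036834717), (0.09815873950719833, 0.28162577748298645), 29.070066452026367) z99 0.0594
27 [265 150  27  27 533] ((0.6915668845176697, 0.12904776632785797), (0.0479392446577549, 0.06060708314180374), 52.33431625366211) z99 0.0594
32 [418 166  18  26 287] ((0.8789756894111633, -0.14843612909317017), (0.08005247265100479, 0.023205194622278214), 50.520179748535156) z99 0.0593
34 [ 170  191   49   40 1022] ((0.4489811360836029, 0.11669762432575226), (0.04593484848737717, 0.10386745631694794), 8.396799087524414) z99 0.0462
35 [ 316  223   84   65 1688] ((0.5855845212936401, -0.18745356798171997), (0.04457797855138779, 0.15987184643745422), 0.24048185348510742) z99 0.0457
side
(283, 205) [ 0.577 -0.107  0.031] [16 97 63]
(297, 178) [ 0.578 -0.236  0.036] 
[... 556 characters left out ...]
0.114  0.043] [ 12 137 141]
(251, 345) [ 0.59  -0.236  0.041] [ 13 136 101]
(105, 40) [0.455 0.145 0.043] [ 12 139 108]
(120, 105) [0.461 0.084 0.044] [ 12 136 120]
(203, 370) [ 0.514 -0.297  0.027] [ 19 118  99]
(182, 262) [ 0.499 -0.115  0.021] [ 15 134  63]
1 [  79   14   73  108 3604] ((0.4515856206417084, 0.1184571161866188), (0.04362541809678078, 0.09950567781925201), 6.537425994873047) z99 0.0453
76 [ 232  255   34  108 2175] ((0.5887049436569214, -0.1848340630531311), (0.04159067943692207, 0.1591452956199646), 0.059099987149238586) z99 0.045
77 [ 79 263  65   7 309] ((0.3944759666919708, -0.12846219539642334), (0.08899503946304321, 0.009289476089179516), 0.9005874395370483) z99 0.011
```

The axis runs almost exactly along +y, with x≈0.586, foot underside y≈-0.266 and head end y≈-0.106. I'll pinch the head with the jaws along x and the tool tilted -45°. Then I'll rotate the tool rigidly with the post about the foot edge (y=-0.266, z=0) to about +45°. Before that I'll check in the air that the final tilt is reachable.

Emit:
step_arm(deltas=[-4,-27,1,45,0,0,-4,-27,1,45,0,0,-4,-27,1,45,0,0,-4,-27,1,45,0,0,-4,-27,1,45,0,0,-4,-27,1,45,0,0,-4,-27,1,45,0,0,-4,-27,1,45,0,0], hand=0.25, grip_force=20)

```text
time: 1.1
tool_pos: [0.5848, -0.2706, 0.2402]
ee_rot: [-1.761, -1.758, -0.729]
wrist_force: [0.0, 0.8, 0.6]
gripper_width: 0.75
```

```bash
python3 - <<'E'
from h import *
s=ctrl.get_state();r=R.from_rotvec(s["ee_rot"]).as_matrix();print(r.round(3),s["joint_pos"].round(2))
# trajectory
piv=np.array([-.266,0])
for a in(45,40):
    t=np.radians(a);tz=np.array([-np.sin(t),-np.cos(t)])
    G=np.array([-.123,.029]);T=G+.021*tz
    print("start",a,T.round(4),"hover",(T-.09*tz).round(4))
    for th in range(0,91,10):
        c,q=np.cos(np.radians(th)),np.sin(np.radians(th));v=T-piv
        n=piv+np.array([c*v[0]-q*v[1],q*v[0]+c*v[1]]);print(th,((n-T)*100).round(2),n.round(3))
E
```

```text
[[ 0.001  1.    -0.   ]
 [ 0.707 -0.001  0.708]
 [ 0.708 -0.001 -0.707]] [ 0.66  0.73  0.    1.07 -0.62  1.84  0.65]
start 45 [-0.1378  0.0142] hover [-0.0742  0.0778]
0 [0. 0.] [-0.138  0.014]
10 [-0.44  2.2 ] [-0.142  0.036]
20 [-1.26  4.3 ] [-0.15   0.057]
30 [-2.42  6.22] [-0.162  0.076]
40 [-3.91  7.91] [-0.177  0.093]
50 [-5.66  9.31] [-0.194  0.107]
60 [-7.63 10.39] [-0.214  0.118]
70 [-9.76 11.11] [-0.235  0.125]
80 [-11.98  11.45] [-0.258  0.129]
90 [-14.23  11.4 ] [-0.28   0.128]
start 40 [-0.1365  0.0129] hover [-0.0786  0.0819]
0 [0. 0.] [-0.136  0.013]
10 [-0.42  2.23] [-0.141  0.035]
20 [-1.22  4.35] [-0.149  0.056]
30 [-2.38  6.3 ] [-0.16   0.076]
40 [-3.86  8.02] [-0.175  0.093]
50 [-5.62  9.46] [-0.193  0.108]
60 [-7.59 10.57] [-0.212  0.119]
70 [-9.73 11.32] [-0.234  0.126]
80 [-11.97  11.69] [-0.256  0.13 ]
90 [-14.24  11.66] [-0.279  0.13 ]
```

Emit:
step_arm(deltas=[0.1,3,0,-8,0,0,0.1,6,0,-16,0,0,0.1,9,0,-24,0,0,0.1,12,0,-32,0,0,0.1,15,0,-40,0,0,0.1,18,-1,-48,0,0,0.1,20,-2,-56,0,0,0.1,20,-3,-64,0,0])

```text
time: 1.9
tool_pos: [0.5868, -0.0637, 0.2126]
ee_rot: [2.029, 2.045, -0.334]
wrist_force: [-0.1, -0.3, -0.4]
gripper_width: 0.75
```

Emit:
step_arm(deltas=[0,0,0,-8,0,0,0,0,0,-16,0,0,0,0,0,-26,0,0,0,0,0,-26,0,0,0,0,0,-26,0,0])

```text
time: 2.4
tool_pos: [0.5866, -0.0614, 0.212]
ee_rot: [1.745, 1.771, -0.72]
wrist_force: [-0.1, -0.2, 0.6]
gripper_width: 0.755
```

```bash
python3 - <<'E'
from h import *
s=ctrl.get_state();print(s["tool_pos"],R.from_rotvec(s["ee_rot"]).as_matrix().round(3),s["joint_pos"].round(2))
im,P,ok=cloud("wrist","pics/w1.png");cloud("scene","pics/s1.png")
hsv=cv2.cvtColor(im,cv2.COLOR_BGR2HSV)
m=ok&(P[...,2]>0.006)&(P[...,2]<0.06)&(abs(P[...,0]-.586)<.04)&(abs(P[...,1]+.185)<.12)&(hsv[...,0]<16)&(hsv[...,1]>90)
Q=P[m];print(cv2.minAreaRect(Q[:,:2].astype(np.float32)),np.percentile(Q[:,:2],[.5,99.5],axis=0),np.percentile(Q[:,2],99))
for lo,hi in((-.145,-.105),(-.27,-.24)):
    q=Q[(Q[:,1]>lo)&(Q[:,1]<hi)];print(np.percentile(q[:,0],[1,99]))
E
```

```text
[ 0.58663573 -0.06140494  0.21203052] [[-0.01   1.     0.012]
 [ 0.708  0.015 -0.707]
 [-0.707  0.002 -0.708]] [-0.36  0.39 -0.02  1.64  0.73  1.48 -0.58]
((0.5878065824508667, -0.18518558144569397), (0.044073209166526794, 0.1625070869922638), 0.5683121681213379) [[ 0.5658184  -0.26511502]
 [ 0.60929487 -0.10489772]] 0.045221029479687036
[0.56576424 0.60804338]
[0.56662976 0.60967403]
```

View pics/s1.png

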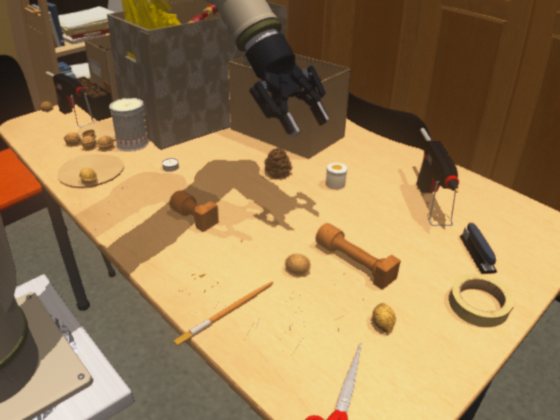

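View pics/w1.png

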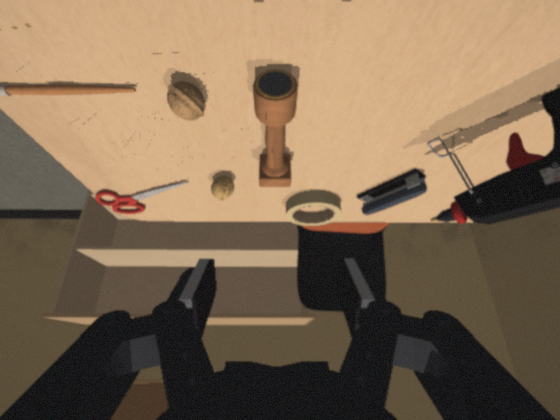

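The wrist view shows the tall post at (275,85)–(275,175), in line with the jaws. The scene view shows the hand clear of the candle and the pine cone. I'll reduce the tilt to -40° and move in to hover.

Emit:
step_arm(deltas=[0,-0.5,-3,2,0,0,0,-1,-6,5,0,0,0.1,-1.3,-9,5,0,0,0.1,-1.7,-13,5,0,0,0.1,-1.7,-13,5,0,0,0.1,-1.7,-13,5,0,0])

```text
time: 3.1
tool_pos: [0.5883, -0.0827, 0.0852]
ee_rot: [1.811, 1.82, -0.651]
wrist_force: [0.4, 0.5, 0.2]
gripper_width: 0.749
```

```bash
python3 - <<'E'
from h import *
s=ctrl.get_state();r=R.from_rotvec(s["ee_rot"]).as_matrix();print(s["tool_pos"],r.round(3),np.degrees(R.from_matrix(r@R.from_rotvec([-2.2207,-2.2207,0]).as_matrix().T).as_rotvec()).round(2),s["joint_pos"].round(2))
im,P,ok=cloud("side","pics/d2.png");cloud("scene","pics/s2.png")
E
```

```text
[ 0.58825827 -0.08269904  0.08518337] [[-0.002  1.     0.009]
 [ 0.767  0.007 -0.641]
 [-0.641  0.006 -0.767]] [-39.94  -0.53   0.29] [-0.3   0.5  -0.01  1.74  0.71  1.24 -0.66]
```

View pics/s2.png

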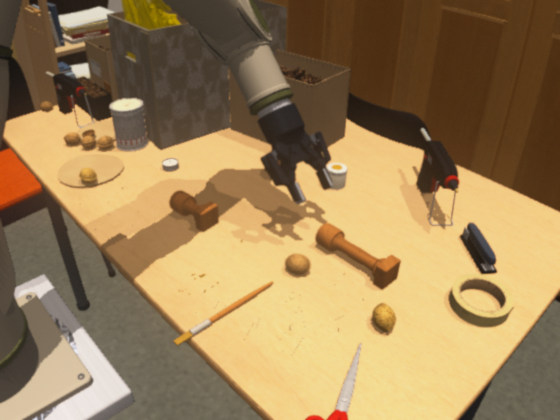

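View pics/d2.png

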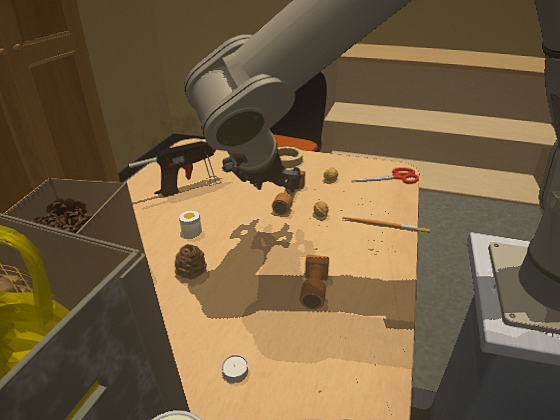

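The hand is above the head with clearance all round, and the candle and short post are well away. Now I'll descend along the tool axis.

Emit:
step_arm(deltas=[-0.1,-1,-1.4,0,0.5,-0.3,-0.1,-2,-2.8,0,0.5,-0.3,-0.1,-3,-4.2,0,0.5,-0.3,-0.1,-4,-5.3,0,0.5,-0.3,-0.1,-5,-6.4,0,0.5,-0.3,-0.1,-5.4,-6.9,0,0.5,-0.3,-0.1,-5.4,-7,0,0.5,-0.3])

```text
time: 3.9
tool_pos: [0.5879, -0.1365, 0.0158]
ee_rot: [1.816, 1.82, -0.659]
wrist_force: [0.3, 1.0, 0.4]
gripper_width: 0.754
```

Emit:
step_arm(deltas=[0,0,0,0,0,0,0,0,0,0,0,0,0,0,0,0,0,0,0,0,0,0,0,0,0,0,0,0,0,0,0,0,0,0,0,0,0,0,0,0,0,0,0,0,0,0,0,0], hand=1, grip_force=25)

```text
time: 4.7
tool_pos: [0.5883, -0.136, 0.0162]
ee_rot: [1.815, 1.82, -0.658]
wrist_force: [-1.4, 3.5, 5.9]
gripper_width: 0.501
```

```bash
python3 - <<'E'
from h import *
s=ctrl.get_state();print(s["tool_pos"],s["gripper_width"])
im,P,ok=cloud("scene","pics/s3.png")
cv2.imwrite("pics/s3c.png",cv2.resize(im[150:330,220:460],None,fx=3,fy=3))
E
```

```text
[ 0.58831244 -0.13599202  0.01615055] 0.5011988783578674
```

View pics/s3c.png

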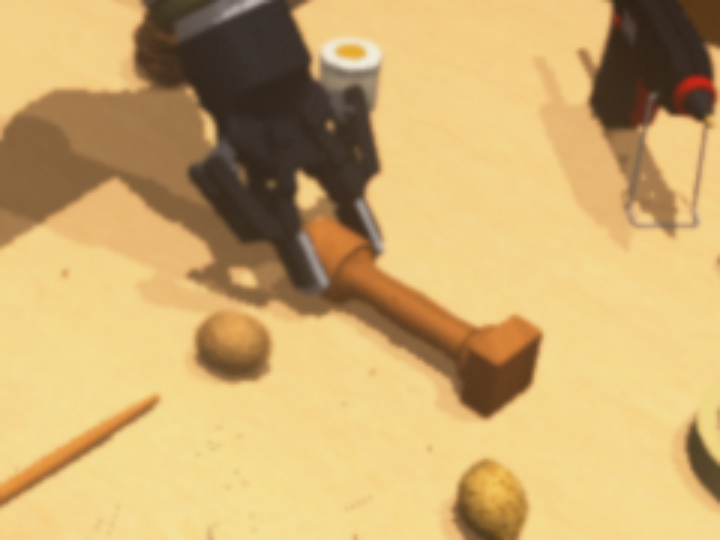

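The grip is good (width 0.50, about 43 mm, on the head drum). Now I'll tip the post about its foot edge.

Emit:
step_arm(deltas=[0,-0.19,1.13,5,0,0,0,-0.48,2.23,10,0,0,0,-0.86,3.31,15,0,0,0,-1.33,4.35,20,0,0,0,-1.89,5.34,25,0,0,0,-2.54,6.29,30,0,0,0,-3.27,7.17,35,0,0,0,-4.07,7.98,40,0,0])

```text
time: 5.55
tool_pos: [0.5881, -0.1771, 0.0963]
ee_rot: [-2.217, -2.222, -0.009]
wrist_force: [-1.2, -0.2, -2.7]
gripper_width: 0.508
```

```bash
cat > look.py <<'E'
import sys
from h import *
s=ctrl.get_state();r=R.from_rotvec(s["ee_rot"]).as_matrix();print(s["tool_pos"].round(4),np.degrees(R.from_matrix(r@R.from_rotvec([-2.2207,-2.2207,0]).as_matrix().T).as_rotvec()).round(2),s["wrist_force"].round(1),s["gripper_width"],s["joint_pos"].round(2))
im,P,ok=cloud("scene")
cv2.imwrite(sys.argv[1],cv2.resize(im[90:330,220:460],None,fx=2.5,fy=2.5))
hsv=cv2.cvtColor(im,cv2.COLOR_BGR2HSV)
m=ok&(P[...,2]>0.005)&(P[...,2]<.3)&(abs(P[...,0]-.586)<.05)&(P[...,1]>-.34)&(P[...,1]<-.1)&(hsv[...,0]<17)&(hsv[...,1]>120)
# visible foot and shaft: lowest, extents
Q=P[m];print(len(Q),Q.min(0).round(3),Q.max(0).round(3))
E
python3 look.py pics/s4.png
```

```text
[ 0.5881 -0.1771  0.0963] [ 0.29 -0.19  0.12] [-1.2 -0.2 -2.7] 0.5083128853222754 [ 0.33  0.42 -0.13  1.64  0.05  1.09  0.18]
2855 [ 0.536 -0.295  0.006] [ 0.636 -0.15   0.285]
```

View pics/s4.png

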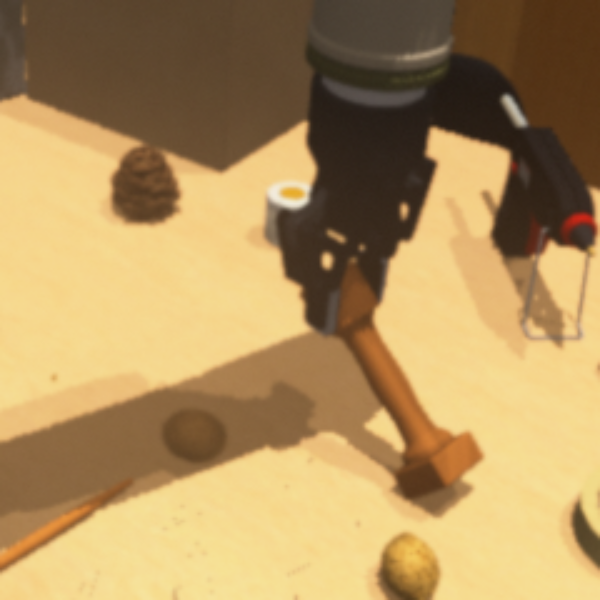

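The post is raised about 40°, its foot edge is still down, and the grip is holding.

Emit:
step_arm(deltas=[0,-0.87,0.74,5,0,0,0,-1.8,1.4,10,0,0,0,-2.79,1.98,15,0,0,0,-3.82,2.47,20,0,0,0,-4.89,2.86,25,0,0,0,-5.99,3.16,30,0,0,0,-7.12,3.37,35,0,0,0,-8.25,3.47,40,0,0])

```text
time: 6.4
tool_pos: [0.5872, -0.2664, 0.1318]
ee_rot: [-1.818, -1.804, -0.67]
wrist_force: [0.6, 1.0, -1.9]
gripper_width: 0.502
```

```bash
python3 look.py pics/s5.png; python3 - <<'E'
from h import *
im,P,ok=cloud("side");cv2.imwrite("pics/d5.png",cv2.resize(im[60:260,180:400],None,fx=3,fy=3))
E
```

```text
[ 0.5872 -0.2664  0.1318] [40.51 -0.11 -0.41] [ 0.6  1.  -1.9] 0.5015063495167567 [ 0.76  0.77 -0.2   1.19 -0.44  1.6   0.66]
1571 [ 0.536 -0.34   0.005] [ 0.609 -0.25   0.27 ]
```

View pics/s5.png

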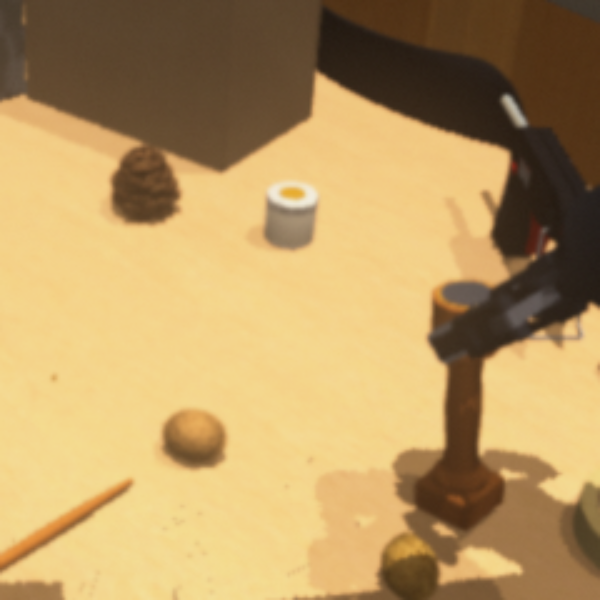

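View pics/d5.png

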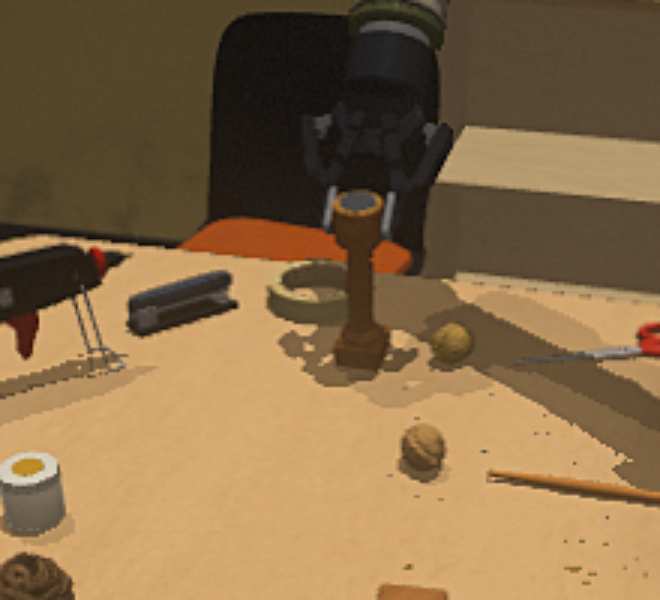

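```bash
cat > ang.py <<'E'
from h import *
for n in("scene","side"):
    im,P,ok=cloud(n)
    hsv=cv2.cvtColor(im,cv2.COLOR_BGR2HSV)
    m=ok&(abs(P[...,0]-.587)<.035)&(P[...,1]>-.33)&(P[...,1]<-.23)
    wood=m&(hsv[...,0]<17)&(hsv[...,1]>110)&(P[...,2]>.004)
    # surface-based mid lines per height band: x from both silhouettes, y from nearest surface
    for lo,hi in((.004,.018),(.04,.055),(.055,.07),(.07,.085),(.085,.1)):
        q=P[wood&(P[...,2]>lo)&(P[...,2]<hi)]
        if len(q)>10: print(n,lo,hi,len(q),"mean",q.mean(0).round(4),"min",np.percentile(q,3,axis=0).round(4)[:2],"max",np.percentile(q,97,axis=0).round(4)[:2])
    disc=m&(P[...,2]>.15)&(P[...,2]<.175)&(hsv[...,1]<100)
    q=P[disc]
    if len(q)>20:
        c=q.mean(0);u,s,v=np.linalg.svd(q-c);print(n,"disc",len(q),c.round(4),v[2].round(3),s.round(4))
E
python3 ang.py
```

```text
scene 0.004 0.018 184 mean [ 0.5712 -0.3007  0.0122] min [ 0.5631 -0.3165] max [ 0.6013 -0.2753]
scene 0.04 0.055 118 mean [ 0.5792 -0.2939  0.047 ] min [ 0.5741 -0.3019] max [ 0.5896 -0.2817]
scene 0.055 0.07 95 mean [ 0.5785 -0.292   0.0624] min [ 0.5735 -0.2986] max [ 0.5874 -0.2812]
scene 0.07 0.085 115 mean [ 0.578  -0.2896  0.0773] min [ 0.5729 -0.2968] max [ 0.5869 -0.2778]
scene 0.085 0.1 123 mean [ 0.5784 -0.287   0.0923] min [ 0.5734 -0.2943] max [ 0.587  -0.2756]
scene disc 152 [ 0.5841 -0.2723  0.1622] [-0.125  0.136  0.983] [0.1428 0.096  0.0331]
side 0.004 0.018 74 mean [ 0.5811 -0.2747  0.0113] min [ 0.5615 -0.295 ] max [ 0.6047 -0.2696]
side 0.04 0.055 41 mean [ 0.5822 -0.28    0.047 ] min [ 0.5723 -0.2877] max [ 0.5935 -0.2747]
side 0.055 0.07 38 mean [ 0.5816 -0.2771  0.0624] min [ 0.573  -0.2836] max [ 0.5924 -0.2714]
side 0.07 0.085 45 mean [ 0.5819 -0.2746  0.0785] min [ 0.5718 -0.2836] max [ 0.5948 -0.2699]
side 0.085 0.1 45 mean [ 0.5824 -0.2723  0.093 ] min [ 0.5725 -0.2772] max [ 0.5948 -0.2682]
side disc 182 [ 0.5857 -0.2808  0.1639] [-0.009  0.237  0.972] [0.3089 0.1914 0.0698]
```

The shaft leans about 9° from upright, toward +y. I'll finish the last 9° about the foot edge, slowly.

Emit:
step_arm(deltas=[0,-0.35,0,1.5,0,0,0,-0.7,0,3,0,0,0,-1.04,0,4.5,0,0,0,-1.38,-0.01,6,0,0,0,-1.72,-0.04,7.5,0,0,0,-2.05,-0.07,9,0,0,0,-2.05,-0.07,9,0,0,0,-2.05,-0.07,9,0,0])

```text
time: 7.4
tool_pos: [0.5871, -0.287, 0.1297]
ee_rot: [-1.717, -1.701, -0.786]
wrist_force: [-0.2, -0.3, -1.6]
gripper_width: 0.504
```

```bash
python3 look.py pics/s6.png; python3 ang.py
```

```text
[ 0.5871 -0.287   0.1297] [ 4.935e+01 -3.000e-02 -5.200e-01] [-0.2 -0.3 -1.6] 0.5042579259833849 [ 0.81  0.9  -0.22  1.07 -0.5   1.73  0.68]
1472 [ 0.537 -0.33   0.005] [ 0.632 -0.272  0.189]
scene 0.004 0.018 217 mean [ 0.5727 -0.3012  0.0109] min [ 0.5644 -0.3159] max [ 0.6042 -0.2746]
scene 0.04 0.055 99 mean [ 0.5792 -0.2979  0.047 ] min [ 0.5751 -0.3054] max [ 0.5876 -0.2861]
scene 0.055 0.07 99 mean [ 0.5789 -0.2975  0.0626] min [ 0.575  -0.3057] max [ 0.5853 -0.2864]
scene 0.07 0.085 106 mean [ 0.5787 -0.2979  0.0778] min [ 0.5741 -0.3061] max [ 0.5867 -0.2861]
scene 0.085 0.1 120 mean [ 0.5793 -0.2978  0.0924] min [ 0.575  -0.3059] max [ 0.5878 -0.2862]
scene disc 232 [ 0.5832 -0.2972  0.1617] [ 0.083 -0.031 -0.996] [0.2297 0.1379 0.0477]
side 0.004 0.018 80 mean [ 0.5808 -0.2754  0.0112] min [ 0.5619 -0.3027] max [ 0.6049 -0.27  ]
side 0.04 0.055 45 mean [ 0.5829 -0.2855  0.047 ] min [ 0.5731 -0.2913] max [ 0.5952 -0.2804]
side 0.055 0.07 38 mean [ 0.582  -0.2851  0.063 ] min [ 0.5736 -0.2913] max [ 0.5913 -0.2813]
side 0.07 0.085 42 mean [ 0.5831 -0.2847  0.0782] min [ 0.5732 -0.2899] max [ 0.5951 -0.2809]
side 0.085 0.1 41 mean [ 0.5836 -0.2845  0.0919] min [ 0.5752 -0.2904] max [ 0.595  -0.2801]
side disc 163 [ 0.5851 -0.3034  0.1628] [ 0.01  -0.261 -0.965] [0.3043 0.1446 0.0712]
```

View pics/s6.png

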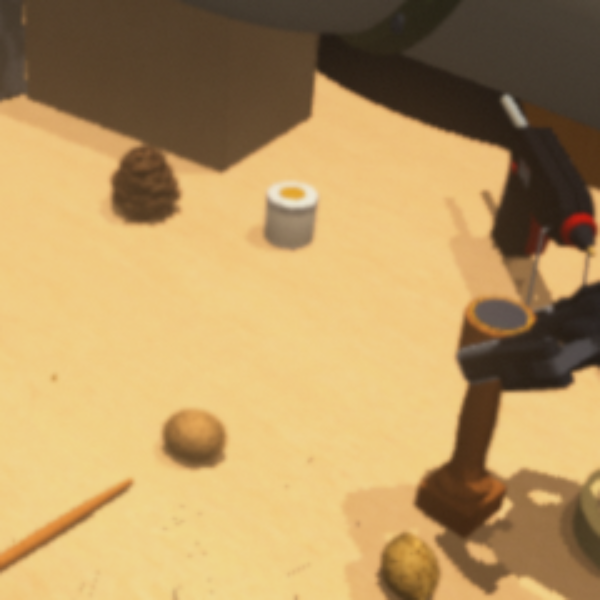

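The depth bands put the shaft slope at about 0°, so the post is upright. I'll press down 2 mm to seat the foot, then open gently.

Emit:
step_arm(deltas=[0,0,-0.1,0,0,0,0,0,-0.2,0,0,0,0,0,-0.2,0,0,0,0,0,-0.2,0,0,0])

```text
time: 7.95
tool_pos: [0.5874, -0.2865, 0.1292]
ee_rot: [-1.716, -1.703, -0.786]
wrist_force: [-1.6, -1.2, 5.8]
gripper_width: 0.501
```

```bash
python3 look.py pics/s7.png; python3 ang.py | grep -v side
```

```text
[ 0.5874 -0.2865  0.1292] [49.33 -0.08 -0.43] [-1.6 -1.2  5.8] 0.5009109534657659 [ 0.81  0.9  -0.22  1.07 -0.5   1.73  0.68]
1465 [ 0.537 -0.331  0.005] [ 0.635 -0.272  0.189]
scene 0.004 0.018 216 mean [ 0.5731 -0.3015  0.0111] min [ 0.5646 -0.3157] max [ 0.6034 -0.2749]
scene 0.04 0.055 96 mean [ 0.5798 -0.2976  0.047 ] min [ 0.5757 -0.3052] max [ 0.5874 -0.2865]
scene 0.055 0.07 99 mean [ 0.579  -0.2972  0.0627] min [ 0.5753 -0.3056] max [ 0.5859 -0.286 ]
scene 0.07 0.085 106 mean [ 0.5785 -0.2977  0.0781] min [ 0.5749 -0.3061] max [ 0.5874 -0.2868]
scene 0.085 0.1 121 mean [ 0.5795 -0.2976  0.0926] min [ 0.5754 -0.3055] max [ 0.5883 -0.2863]
scene disc 245 [ 0.5841 -0.2974  0.161 ] [ 0.093 -0.053 -0.994] [0.2439 0.1486 0.0521]
```

The foot is seated: the wrist feels +5.8 N upward and the disc sits at z = 0.161. Releasing.

Emit:
step_arm(deltas=[0,0,0,0,0,0,0,0,0,0,0,0,0,0,0,0,0,0,0,0,0,0,0,0,0,0,0,0,0,0], hand=0.22)

```text
time: 8.6
tool_pos: [0.5874, -0.2865, 0.1291]
ee_rot: [-1.716, -1.703, -0.786]
wrist_force: [0.0, 0.7, 0.4]
gripper_width: 0.779
```

```bash
python3 look.py pics/s8.png; python3 ang.py | grep -v side
```

```text
[ 0.5874 -0.2865  0.1291] [49.34 -0.07 -0.43] [0.  0.7 0.4] 0.7787789493681434 [ 0.81  0.9  -0.22  1.07 -0.5   1.73  0.68]
1474 [ 0.539 -0.332  0.005] [ 0.631 -0.271  0.19 ]
scene 0.004 0.018 225 mean [ 0.573  -0.3012  0.0111] min [ 0.5646 -0.3158] max [ 0.6034 -0.2746]
scene 0.04 0.055 106 mean [ 0.5801 -0.2979  0.0473] min [ 0.5757 -0.3054] max [ 0.5888 -0.2866]
scene 0.055 0.07 93 mean [ 0.5791 -0.2975  0.0628] min [ 0.5754 -0.3054] max [ 0.5866 -0.2861]
scene 0.07 0.085 110 mean [ 0.579  -0.2978  0.078 ] min [ 0.5747 -0.3059] max [ 0.5871 -0.2853]
scene 0.085 0.1 112 mean [ 0.5794 -0.2976  0.0926] min [ 0.5749 -0.3052] max [ 0.588  -0.2869]
scene disc 202 [ 0.5897 -0.2957  0.1616] [-0.032 -0.048 -0.998] [0.211  0.1136 0.0312]
```

View pics/s8.png

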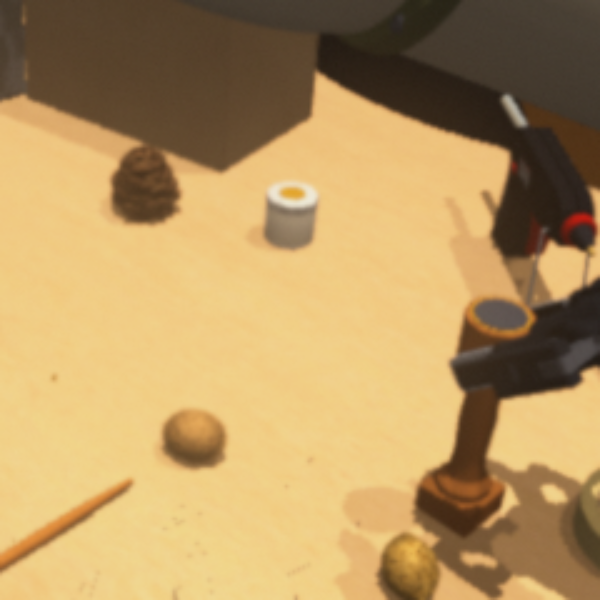

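The post stands freely between the open fingers. Retreating along the tool axis.

Emit:
step_arm(deltas=[0,-0.76,0.66,0,0,0,0,-1.52,1.32,0,0,0,0,-3,2.6,0,0,0,0,-4.5,3.9,0,0,0,0,-6,5.2,0,0,0,0,-7.5,7,0,0,0,0,-8,9,0,0,0,0,-8,9,0,0,0])

```text
time: 9.55
tool_pos: [0.5877, -0.3687, 0.2223]
ee_rot: [-1.72, -1.707, -0.788]
wrist_force: [-0.3, -0.3, 0.9]
gripper_width: 0.78
```

```bash
python3 look.py pics/s9.png; python3 ang.py; python3 - <<'E'
from h import *
im,P,ok=cloud("scene","pics/s10.png")
hsv=cv2.cvtColor(im,cv2.COLOR_BGR2HSV)
m=ok&(P[...,2]>0.006)&(P[...,2]<0.06)&(abs(P[...,0]-.45)<.06)&(abs(P[...,1]-.118)<.09)&(hsv[...,0]<16)&(hsv[...,1]>120)
print("short",cv2.minAreaRect(P[m][:,:2].astype(np.float32)))
print(ctrl.get_state()["time"],ctrl.get_state()["wrist_force"])
E
```

```text
[ 0.5877 -0.3687  0.2223] [49.13 -0.32 -0.43] [-0.3 -0.3  0.9] 0.7804828110684895 [ 0.84  0.98 -0.2   0.71 -0.52  1.99  0.59]
1864 [ 0.564 -0.316  0.005] [ 0.61  -0.272  0.163]
scene 0.004 0.018 214 mean [ 0.5736 -0.3015  0.011 ] min [ 0.5648 -0.3156] max [ 0.6046 -0.2745]
scene 0.04 0.055 101 mean [ 0.5797 -0.2975  0.0471] min [ 0.5757 -0.3051] max [ 0.5871 -0.2863]
scene 0.055 0.07 94 mean [ 0.5791 -0.2976  0.0628] min [ 0.5752 -0.3055] max [ 0.5871 -0.2865]
scene 0.07 0.085 112 mean [ 0.579  -0.2978  0.078 ] min [ 0.5745 -0.3058] max [ 0.5878 -0.2861]
scene 0.085 0.1 114 mean [ 0.5797 -0.2975  0.0927] min [ 0.5756 -0.3057] max [ 0.5876 -0.2858]
scene disc 171 [ 0.5864 -0.2938  0.1619] [-0.01  -0.015 -1.   ] [0.0996 0.0962 0.0094]
side 0.004 0.018 84 mean [ 0.5809 -0.2747  0.011 ] min [ 0.5625 -0.2983] max [ 0.6044 -0.2693]
side 0.04 0.055 44 mean [ 0.5832 -0.2855  0.0469] min [ 0.5739 -0.2936] max [ 0.595 -0.28 ]
side 0.055 0.07 44 mean [ 0.5829 -0.2859  0.0626] min [ 0.5735 -0.2923] max [ 0.5953 -0.2815]
side 0.07 0.085 45 mean [ 0.5833 -0.2848  0.0778] min [ 0.5734 -0.2906] max [ 0.5949 -0.2804]
side 0.085 0.1 42 mean [ 0.5844 -0.2854  0.0923] min [ 0.5754 -0.2912] max [ 0.5957 -0.281 ]
side disc 49 [ 0.5858 -0.293   0.164 ] [-0.009 -0.014  1.   ] [0.0662 0.055  0.0044]
short ((0.4490378201007843, 0.11589746922254562), (0.04342450201511383, 0.10157515853643417), 6.291310787200928)
9.75 [-1.34041289 -0.21759064 -0.01463735]
```

View pics/s10.png

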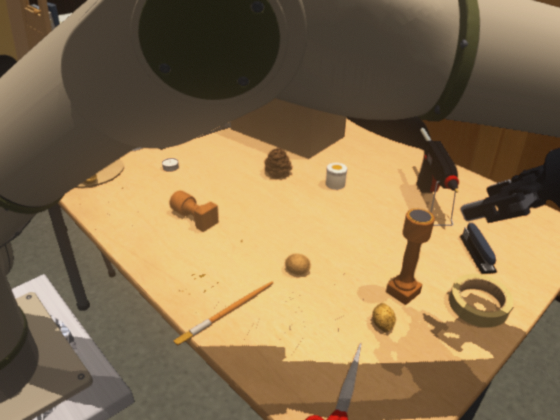

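The post stands alone at about (418,225)–(404,290) in the scene view. Its disc normal is within 1° of vertical, the hand is clear, and the short post at (195,208) is unmoved. Handing in.

```bash
python3 -c "
from station import ctrl
print(ctrl.finish_job())"
```

```text
the job is handed in; nothing more can be done
None
```

The tall post is standing upright on its square foot by itself, and I handed the job in at about 9.8 s. I gripped its round head lightly, turned it up about the lower edge of its foot, pressed it down slightly to seat it, then let go and backed the hand away.

**Tall post:** the last check from both cameras showed it within about 1° of upright, with the top of its head at 0.162–0.164 m. Its foot is centred near (0.586, -0.294), about 28 mm from where it lay. The foot edge slid roughly 6 mm during the tip.

**Short post:** it is still lying where it was. Its measured centre shifted by about 1 mm, which is within measurement error.

**Robot:** the hand ended clear of everything, and the wrist force was close to zero.

**Checks that disagreed:** while the head was still held, the side camera's reading of the top disc suggested a lean of about 15°, because the fingers hid part of the disc. The shaft readings and both disc readings after release showed the post vertical. No check failed.

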